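Turn the reset stick end for end and reset the alarm box

TASK

The reset stick was put into its sloping holder wrong way round, handle first. Draw it out by its thin rod, lay it flat on the table top and let go, then take it again by the handle so that the rod points forward, and with the rod press the key at the bottom of the alarm box's guard tube until it clicks, firmly but without forcing it. Finally lay the stick flat on the table top and let go of it, without shifting the tins, carton and tape roll standing around.

Things in the scene. Friction and masses are not known exactly. Their poses are not given: they have to be found in the camera images.
- stick: Reset stick, 0.15 to 0.31 kg: a square steel rod (14 x 14 x 120 mm) in the middle of the end of a square pale wooden handle (34 x 34 x 80 mm). Origin on the centre line where rod meets handle; x along the rod (tip at +120 mm, handle end at -80 mm), y, z square to the flat sides. At the start it is in the holder handle first, about 60 mm of rod standing out. Lying flat its origin is 17 mm high
- holder: Holder fixed to the table: a square grey tube, 38 mm wide inside, 46 outside, 140 mm deep, on two legs and a 64 mm wide foot plate. Origin on the table top under the middle of the mouth, z up. From the mouth the tube runs to +x of the body and down, 35 degrees below level; the stick stands out to -x and up and is drawn out along that line
- holder_mouth (a point): Middle of the holder's mouth, 118 mm above the table; axes as holder
- reset_box: Alarm box fixed to the table: a grey enclosure (94 x 114 x 114 mm) with a square steel guard tube rising from its front toward the robot, 28 mm wide inside, 40 outside, 115 mm long. Origin on the table top under the middle of the tube's mouth, z up. From the mouth the tube runs to +x of the body and down, 35 degrees below level. The enclosure begins 93 mm along +x from the origin
- tube_mouth (a point): Middle of the guard tube's mouth, 105 mm above the table; axes as reset_box
- reset_key (a joint): Sprung key (24 mm square) inside the guard tube, its face 85 mm down the tube from the mouth. Value: how far it is pressed along the tube, in m, 0 at rest to 0.008 at the stop; about 3 N start it and 7 N bring it to the stop; it counts as clicked beyond 0.006 and springs back by itself. More than 40 N is forcing it
- tin_a: Food tin, 75 mm wide, 110 mm high, origin at its foot; leave alone
- tin_b: Food tin, 75 mm wide, 110 mm high, origin at its foot; leave alone
- tape: Roll of brown packing tape lying flat, 116 mm across, 48 mm high, origin at its foot; leave alone
- carton_a: Small tomato carton, 67 x 99 x 96 mm, origin at its foot; leave alone

How it is judged:
By the outcome, as a careful person would: the job done as asked, in the order asked, and still so for the second after the job is handed in, with the robot touching nothing.
It also fails if it takes over 72 s, if anything falls off the work surface, if the arm or the gripper's body presses on something with over 40 N, if the wrist force passes 120 N, or if a joint passes its speed limit or range.

ROBOT

A 7-joint arm with a two-finger parallel gripper is mounted at the origin on a cart in front of the work surface, level with it; the furniture and walls round the work are solid. World frame = base frame: x ahead of the robot, y to its left, z up, the work surface at z = 0. Lengths are in m, angles in rad, forces in N, time in s.
With the tool pointing down it reaches from about 0.4 to 0.875 m from the base axis. Payload 19.3 kg.
Tool frame: the origin (TCP) lies midway between the tips of the shut fingers; the grasp point (between the pads) lies 19 mm behind it; z points along the fingers, y is the line along which they close (so a half turn about z gives the same grasp; the last joint's range is limited). The gripper opens to 85 mm and grips with 20 to 120 N. Pads are 22 mm wide; open, the fingers measure 114 mm over their backs; the gripper's body (76 mm by 85 mm) begins 54 mm behind the grasp point. The pads swing forward as they close: fully open they stand 13 mm farther back than shut.
Start: joints at [1.074, 0.521, -0.036, 1.599, 0.021, 1.021, -0.113], TCP at [0.259, -0.569, 0.231] pointing down, gripper open.
Joint ranges: [-2.91, 2.91], [-0.3, 2.13], [-1.5, 1.42], [0.17, 2.43], [-1.26, 4.41], [0.16, 1.93], [-2.52, 2.52]. Speed limits (rad/s): [1.89, 1.89, 2.39, 2.39, 3.01, 3.01, 3.01].

INTERFACE

Orientations are given as [roll, pitch, yaw] about the fixed x, y, z axes, in that order (R = Rz(yaw) Ry(pitch) Rx(roll)).
In Python, from workcell import bot gives the robot as it stands.
- The arm moves only by the tool move_arm, never from a script. Its argument "moves" is a list that holds one entry, the list of rows, each a list of 7 numbers: the opening, from 0 (shut) to 1 (fully open), then the shift along the tool's x, y, z in units of 1000 mm (1.0 is 1000 mm), then the turn, a rotation vector about the tool's x, y, z in units of 2 pi rad (1.0 is 2 pi rad). A call has 1 to 5 rows; each row is the pose to reach, as a shift and turn from the pose commanded when the call began, along the tool's axes at that moment, turning the shorter way round; what a row does not reach only later rows make up. A row lasts 1/10 s, in which the tool goes at most 50 mm and 8.59 degrees, less where a joint would pass 70% of its speed; a pose out of reach is approached as far as the arm can. A call with a number of a shift or a turn outside -1 to 1 is refused whole. A call with a gripper value outside its range is refused whole. The fingers move at their own pace and stop on an object; "force" is the grip in N (left out, the last holds). Time passes only in rows, so rows that repeat a pose let the fingers close. It gives the time, the measured TCP pose, the force, the opening and the grip force at its end, in the units of the state.
- bot.observe(): the state, without advancing time (a new reading comes with each control period).
- bot.grab_frame(name): name is "scene" or "top" or "wrist"; returns the picture (420x560x3 uint8, red, green, blue); there is no depth.
- bot.camera_params(name): a dict with "vertical_fov" (degrees; the focal length in pixels is half the picture's height over the tangent of half this angle, whatever the lens; pixels are square), "cx", "cy" (the principal point, pixels), "D" ([k1, k2, p1, p2, k3] as OpenCV has them; the pictures are not rectified), "R" (3x3) and "t" (3): a world point X has camera coordinates R X + t. Camera axes: x right, y down, z forward; pixel columns grow to the right and rows downward; lengths in m; the calibration is good to about 2 mm. A picture is of the moment at which its call begins: read the wrist's pose just before it. camera_params takes no time and is no camera call; for the wrist camera it gives the pose at the moment of the call.
- bot.job_done(): hands the job in; it is judged then, once.
The state is a dict: "clock": time; "qpos": joint angles; "qd": joint speeds; "joint_efforts": joint torques, N m; "position": TCP position; "tool_rot": TCP orientation; "force": force on the tool from outside, world axes, zero at the start; "moment": the same for the moment, N m; "grip_width": finger opening in m; "finger_force": force on a finger pad.
Only numpy, scipy, OpenCV 4.12 (cv2) and the standard library are available. Lean on these libraries where they do the work, as an engineer would, in place of code of your own. Each camera call takes 0.05 s, during which the arm holds its last target. There are 200 camera calls.

## Working session

There is one attempt and no reset: what is moved stays moved. The work goes in short steps, Python scripts to look and compute and a tool call to move; the robot and the scene stay as the last step left them, time stands still between calls to the robot, and variables do not carry over. Pictures are saved under pics/ and viewed, at most 10 in all, crops included, and the job is handed in when it is done.

Besides the shell and the picture viewer there is one more tool, called after "Request:" as name(argument=value, ...), one argument or row to a line, values as JSON. move_arm: Moves the arm, as the interface text tells. Shifts and turns lie within -1 to 1; 1 stands for 1000 mm of shift or 2 pi rad of turn. Its arguments: {"type":"object","properties":{"moves":{"type":"array"},"force":{"type":"number"}},"required":["moves"]}

```bash
mkdir -p pics; ls; python3 - <<'E'
from workcell import bot
import cv2,numpy as np
s=bot.observe(); print(s)
for n in("scene","top"):
    im=bot.grab_frame(n); cv2.imwrite(f"pics/{n}0.png",im[:,:,::-1])
    p=bot.camera_params(n); print(n,{k:np.round(v,4).tolist() for k,v in p.items()})
E
```

```text
pics
{'clock': 0.0, 'qpos': array([ 1.07381801,  0.52202815, -0.03628659,  1.59999794,  0.02120408,
        1.02108761, -0.11280417]), 'qd': array([-2.12637789e-04,  3.49095821e-05,  4.81484029e-04, -2.91364479e-04,
       -2.69622066e-04, -1.50263417e-03,  6.58863712e-04]), 'joint_efforts': array([ 5.13440518e-04, -9.27096248e+01,  1.98013455e+00, -3.69926226e+01,
        1.79118913e-02,  8.11289123e-03, -4.55775501e-05]), 'position': array([ 0.25851944, -0.56866372,  0.23072099]), 'tool_rot': array([-3.14046127e+00,  1.04345235e-04,  4.26730790e-01]), 'force': array([ 0.33738568, -0.3760227 ,  0.44173493]), 'moment': array([-0.03585212, -0.02325549,  0.02169452]), 'finger_force': 0.0, 'grip_width': 0.0853728136893962}
scene {'vertical_fov': 54.9176, 'cx': 281.9411, 'cy': 207.822, 'D': [-0.0254, 0.0, 0.0, 0.0, 0.0], 'R': [[-0.8251, -0.5647, 0.0173], [-0.3928, 0.5515, -0.7359], [0.406, -0.614, -0.6769]], 't': [0.3727, 0.3396, 1.0862]}
top {'vertical_fov': 48.9435, 'cx': 273.4424, 'cy': 205.6209, 'D': [-0.0933, 0.0, 0.0, 0.0, 0.0], 'R': [[0.0027, -1.0, 0.0029], [-0.9963, -0.003, -0.0856], [0.0856, -0.0027, -0.9963]], 't': [-0.1018, 0.5464, 1.9261]}
```

View pics/scene0.png

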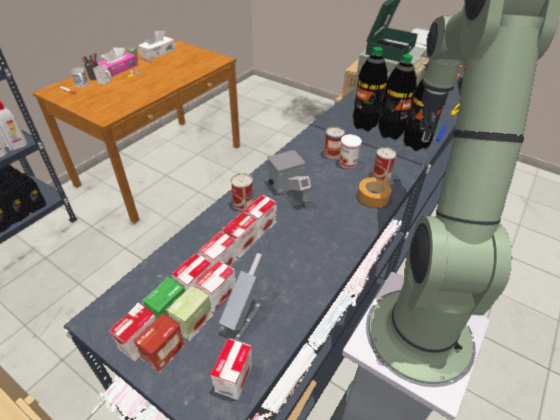

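View pics/top0.png

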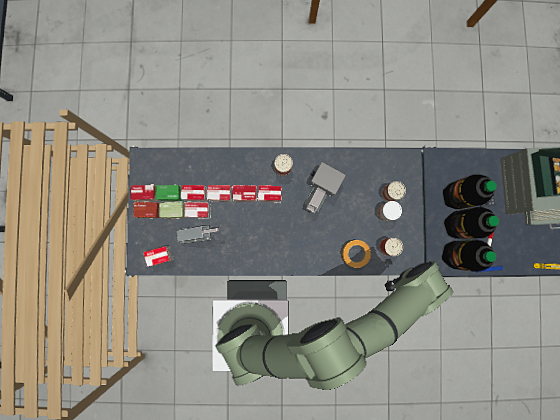

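The scene picture shows the holder near (240,300) with the rod end near (257,257), and the alarm box near (288,170). In the top picture the holder mouth is near (213,231) with its tube running left. The box tube mouth is near (312,208), running up and right. I'll enlarge these.

```bash
cat > h.py <<'E'
from workcell import bot
import cv2,numpy as np
from scipy.spatial.transform import Rotation as Ro
from scipy.optimize import least_squares
def cam(n,p=None):
    p=p or bot.camera_params(n); f=210/np.tan(np.radians(p["vertical_fov"])/2)
    K=np.array([[f,0,p["cx"]],[0,f,p["cy"]],[0,0,1]]); return K,np.array(p["D"],float),np.array(p["R"]),np.array(p["t"])
def ray(c,uv):
    K,D,R,t=c; q=cv2.undistortPoints(np.array([[uv]],float),K,D)[0,0]
    return -R.T@t, R.T@np.array([q[0],q[1],1.])
def onz(c,uv,z):
    o,d=ray(c,uv); return o+d*(z-o[2])/d[2]
def proj(c,X):
    K,D,R,t=c; return cv2.projectPoints(np.atleast_2d(np.array(X,float)),cv2.Rodrigues(R)[0],t,K,D)[0][:,0]
E
python3 - <<'E'
from h import *
s=cv2.imread("pics/scene0.png");t=cv2.imread("pics/top0.png")
def c(im,x,y,w,h,k): return cv2.resize(im[y:y+h,x:x+w],None,fx=k,fy=k,interpolation=cv2.INTER_CUBIC)
a=np.hstack([c(t,160,205,80,60,5),c(t,280,155,80,60,5)])
b=np.hstack([c(s,200,245,80,60*100//100,5)[:300],c(s,250,145,80,60,5)])
cv2.imwrite("pics/m1.png",np.vstack([a,b]))
ct=cam("top")
for n,uv,z in [("hm",(213,231),.118),("bm",(312,208),.105)]: print(n,onz(ct,uv,z))
E
```

```text
hm [0.43582277 0.14190732 0.118     ]
bm [ 0.53053808 -0.25625405  0.105     ]
```

View pics/m1.png

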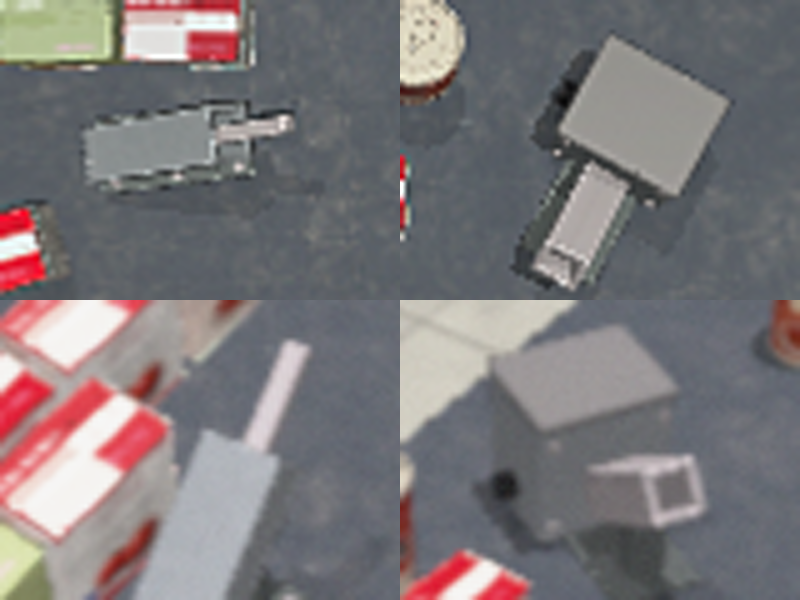

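The mosaic shows the rod tip and mouth edges of the holder, plus the box's top corners and tube mouth, in both views. I'll fit the two poses from these.

```bash
python3 - <<'E'
from h import *
T=cam("top");S=cam("scene")
d=np.array([np.cos(.6109),0,-np.sin(.6109)]);n=np.array([np.sin(.6109),0,np.cos(.6109)]);y=np.array([0,1,0.])
def fit(m,obs,x0):
    def w(p): 
        return Ro.from_euler('z',p[2]).apply(m(p))+[p[0],p[1],0]
    def res(p):
        X=w(p); return np.concatenate([proj(c,X[i])[0]-uv for i,c,uv in obs])
    r=least_squares(res,x0,loss='soft_l1'); print(np.round(r.x,4)); print(np.round(r.fun.reshape(-1,2),1).tolist())
m=np.array([0,0,.118])
hm=lambda p:np.array([m-p[3]*d, m+.023*n+.023*y,m+.023*n-.023*y,m+.14*d+.023*n+.023*y,m+.14*d+.023*n-.023*y])
# mouth -> tube runs to +y : yaw ~ pi/2 ; body +y = world -x
fit(hm,[(0,T,(218,229.4)),(0,S,(259.4,254.2)),(2,T,(201.4,226.6)),(1,T,(203,237.6)),(4,T,(177,230.6)),(3,T,(178.4,241.4)),(2,S,(241,271)),(1,S,(256,276))],[.43,.14,1.57,.06])
b=np.array([0,0,.105])
bm=lambda p:np.array([b+.02*(i*n+j*y) for i in(1,-1) for j in(1,-1)]+[[.093+a,k*.057,p[3]] for a in(0,.094) for k in(1,-1)])
fit(bm,[(4,T,(312,181)),(5,T,(336,194.6)),(6,T,(322.4,162)),(7,T,(346,175)),(0,T,(309.6,204.6)),(1,T,(318,207.4)),(2,T,(306.6,209)),(3,T,(315.4,212.6)),
 (0,S,(299.6,178.6)),(1,S,(308.6,176.4)),(3,S,(311,187.4)),(2,S,(301,190)),(4,S,(279,171)),(5,S,(305.6,163)),(7,S,(294,150)),(6,S,(268,156.6))],[.5,-.25,-.4,.114])
for k,uv in dict(tinA=(283,163),tape=(356,253),tinB=(392,246),cart=(158,257),c2=(208,210)).items(): print(k,onz(T,uv,.05 if k=='tape' else .1))
E
```

```text
[0.4349 0.171  1.7202 0.0572]
[[-1.7, -0.2], [0.3, -0.3], [-0.4, -0.8], [-0.4, -0.3], [-0.3, 0.0], [-0.2, 0.2], [0.4, -1.2], [0.8, 0.1]]
[ 0.5309 -0.2562 -0.5102  0.1076]
[[-1.1, 0.1], [-0.6, 0.2], [-0.4, -0.7], [0.4, -0.1], [-0.2, -1.9], [0.1, 0.1], [-0.6, -0.7], [-0.8, 0.5], [-0.5, -0.3], [0.7, -1.2], [0.9, -1.0], [0.8, -0.4], [-0.2, 0.1], [1.4, -0.0], [0.9, -0.4], [-0.4, 0.4]]
tinA [ 0.71548388 -0.13873216  0.1       ]
tape [ 0.34813314 -0.4433833   0.05      ]
tinB [ 0.37706579 -0.58188601  0.1       ]
cart [0.3301044  0.36648286 0.1       ]
c2 [0.52152003 0.1657095  0.1       ]
```

```bash
cat >> h.py <<'E'
def state():
    s=bot.observe(); return s["position"],Ro.from_euler('xyz',s["tool_rot"])
def toolR(z,y):
    z=np.array(z,float)/np.linalg.norm(z); y=np.array(y,float); y-=z*(y@z); y/=np.linalg.norm(y)
    return Ro.from_matrix(np.stack([np.cross(y,z),y,z],1))
def plan(wps,start=None):
    """wps: list of (pos,Rot). prints one row per call, calls of <=5 rows"""
    p,R=start or state()
    for P,Q in wps:
        P=np.array(P,float); n=np.linalg.norm(P-p); a=(R.inv()*Q).magnitude()
        N=max(1,int(np.ceil(max(n/.24,np.degrees(a)/42.)-1e-6))); rv=(Q*R.inv()).as_rotvec(); p0,R0=p,R
        for k in range(1,N+1):
            Pk=p0+(P-p0)*k/N; Rk=Ro.from_rotvec(rv*k/N)*R0
            sh=np.round(R.inv().apply(Pk-p),4); tu=np.round((R.inv()*Rk).as_rotvec()/2/np.pi,4)
            rows=max(np.linalg.norm(sh)/.05,np.linalg.norm(tu)*360/8.59)
            print(sh.tolist()+tu.tolist(),"rows %.1f"%rows)
            p=p+R.apply(sh); R=R*Ro.from_rotvec(tu*2*np.pi)
    return p,R
DOWN=lambda yh:toolR([0,0,-1],[np.cos(yh),np.sin(yh),0])  # yh heading of tool y
E
python3 - <<'E'
from h import *
K,D,R,t=cam("wrist"); p,Rt=state()
print("f",K[0,0],"cam in tool",Rt.inv().apply(-R.T@t-p),"\naxes rows in tool",np.round(R@Rt.as_matrix(),3))
# tool y natural
print(Rt.as_matrix())
plan([((.45,-.25,.33),DOWN(-.5)),((.44,.02,.33),DOWN(.15))])
E
```

```text
f 360.35472451697376 cam in tool [ 0.08436141  0.00048149 -0.14328252] 
axes rows in tool [[-0.001  1.     0.   ]
 [-0.946 -0.001 -0.326]
 [-0.326 -0.     0.946]]
[[ 9.10309307e-01  4.13928379e-01 -5.12090250e-04]
 [ 4.13928683e-01 -9.10308881e-01  8.86233539e-04]
 [-9.93230904e-05 -1.01871548e-03 -9.99999476e-01]]
[0.1531, -0.1055, -0.0495, -0.0001, -0.0, -0.0513] rows 3.8
[0.1786, -0.0515, -0.0496, -0.0001, -0.0, -0.0512] rows 3.8
[0.1161, -0.0691, 0.0, 0.0, -0.0, -0.0517] rows 2.7
[0.1321, -0.0285, 0.0, 0.0001, 0.0, -0.0518] rows 2.7
```

Request:
move_arm(
  moves=[
    [[1, 0.1531, -0.1055, -0.0495, 0, 0, -0.0513], [1, 0.1531, -0.1055, -0.0495, 0, 0, -0.0513], [1, 0.1531, -0.1055, -0.0495, 0, 0, -0.0513], [1, 0.1531, -0.1055, -0.0495, 0, 0, -0.0513]],
  ],
)

```text
clock: 0.5
position: [0.3553, -0.4073, 0.2813]
tool_rot: [-3.141, -0.0, 0.751]
force: [1.1, -0.7, 0.7]
grip_width: 0.0853
finger_force: 0.0
```

Request:
move_arm(
  moves=[
    [[1, 0.1786, -0.0515, -0.0496, 0, 0, -0.0512], [1, 0.1786, -0.0515, -0.0496, 0, 0, -0.0512], [1, 0.1786, -0.0515, -0.0496, 0, 0, -0.0512], [1, 0.1786, -0.0515, -0.0496, 0, 0, -0.0512], [1, 0.1786, -0.0515, -0.0496, 0, 0, -0.0512]],
  ],
)

```text
clock: 1.0
position: [0.4532, -0.2453, 0.3318]
tool_rot: [3.139, -0.002, 1.078]
force: [-0.7, -1.5, -0.8]
grip_width: 0.0852
finger_force: 0.0
```

```bash
python3 - <<'E'
from h import *
import pickle
c=cam("wrist"); im=bot.grab_frame("wrist"); cv2.imwrite("pics/w1.png",im[:,:,::-1]); pickle.dump(c,open("w1.pkl","wb"))
s=bot.observe();print(s["clock"],s["position"],s["tool_rot"],s["qpos"])
E
```

```text
1.05 [ 0.45145356 -0.2479608   0.33088915] [ 3.14075045e+00 -5.39197309e-04  1.07506906e+00] [ 0.64478408  0.25995613 -0.31941511  1.74202197  0.08799849  1.1527402
 -0.19603796]
```

View pics/w1.png

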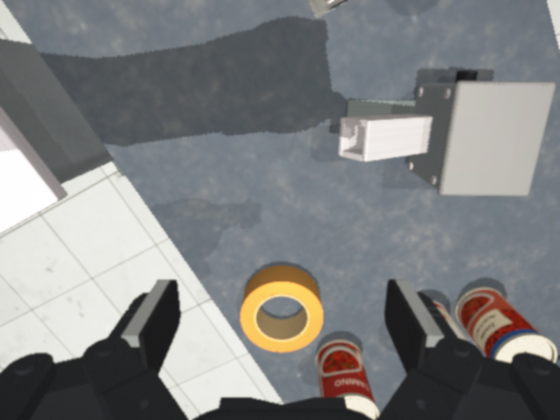

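The wrist picture shows the guard tube with its mouth at about (340–363, 118–161) and the enclosure top between (455,82) and (555,195). I'll move on to look at the holder and enlarge both together.

Request:
move_arm(
  moves=[
    [[1, 0.1161, -0.0691, 0, 0, 0, -0.0517], [1, 0.1161, -0.0691, 0, 0, 0, -0.0517], [1, 0.1161, -0.0691, 0, 0, 0, -0.0517]],
  ],
)

```text
clock: 1.35
position: [0.4443, -0.1134, 0.3301]
tool_rot: [-3.141, -0.0, 1.402]
force: [1.2, -0.7, 0.5]
grip_width: 0.0858
finger_force: 0.0
```

Request:
move_arm(
  moves=[
    [[1, 0.1321, -0.0285, 0, 0, 0, -0.0518], [1, 0.1321, -0.0285, 0, 0, 0, -0.0518], [1, 0.1321, -0.0285, 0, 0, 0, -0.0518], [1, 0.1321, -0.0285, 0, 0, 0, -0.0518], [1, 0.1321, -0.0285, 0, 0, 0, -0.0518]],
  ],
)

```text
clock: 1.85
position: [0.44, 0.0193, 0.3301]
tool_rot: [-3.141, 0.0, 1.721]
force: [-0.1, -0.1, 0.2]
grip_width: 0.0854
finger_force: 0.0
```

```bash
python3 - <<'E'
from h import *
import pickle
c=cam("wrist"); im=bot.grab_frame("wrist"); cv2.imwrite("pics/w2.png",im[:,:,::-1]); pickle.dump(c,open("w2.pkl","wb"))
s=bot.observe();print(s["clock"],s["position"],s["tool_rot"],s["qpos"])
u=proj(c,[[.4349,.171,.118]])[0]; print(u)
a=cv2.imread("pics/w1.png")[100:175,325:425]; b=cv2.imread("pics/w2.png")
x,y=int(np.clip(u[0]-70,0,460)),int(np.clip(u[1]-50,0,320)); print(x,y)
o=np.zeros((600,800,3),np.uint8); o[:300,:400]=cv2.resize(a,(400,300),interpolation=2); o[:315,400:]=cv2.resize(b[:,:],(400,300),interpolation=3)[:315] if 0 else np.pad(cv2.resize(b,(400,300),interpolation=3),((0,15),(0,0),(0,0)))
o[300:,:400]=cv2.resize(b[y:y+75,x:x+100],(400,300),interpolation=2); o[300:,400:]=cv2.resize(b[y:y+75,min(x+100,460):min(x+100,460)+100],(400,300),interpolation=2)
cv2.imwrite("pics/m2.png",o)
E
```

```text
1.9 [0.44003228 0.01863771 0.33006518] [-3.14083545e+00  2.57440298e-04  1.71941208e+00] [ 0.35829403  0.15058257 -0.59862601  1.89766226  0.09418744  1.12175304
 -0.12748096]
[302.11829484   1.05044749]
232 0
```

View pics/m2.png

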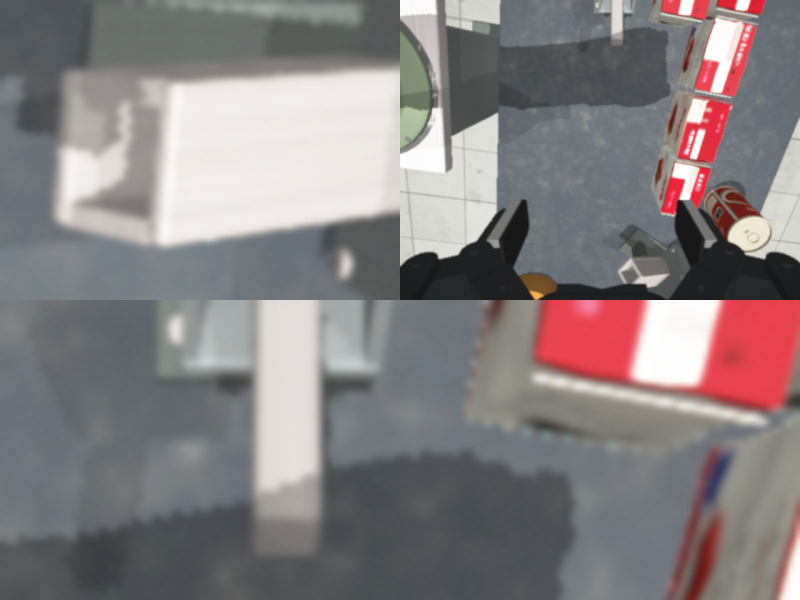

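The mosaic shows the tube mouth corners at about (367,120), (365,161), (341,118) and (340,155.5) in w1. The rod tip's lower edge runs from (295,64) to (311,64) in w2. I'll refit with these.

```bash
cat > fit.py <<'E'
from h import *
import pickle
T=cam("top");S=cam("scene");W1=pickle.load(open("w1.pkl","rb"));W2=pickle.load(open("w2.pkl","rb"))
d=np.array([np.cos(.6109),0,-np.sin(.6109)]);n=np.array([np.sin(.6109),0,np.cos(.6109)]);y=np.array([0,1,0.])
def fit(m,obs,x0):
    w=lambda p:Ro.from_euler('z',p[2]).apply(m(p))+[p[0],p[1],0]
    res=lambda p:np.concatenate([proj(c,w(p)[i])[0]-uv for i,c,uv in obs])
    r=least_squares(res,x0,loss='soft_l1'); print(np.round(r.x,4)); print(np.round(res(r.x).reshape(-1,2),1).tolist()); return r.x
m=np.array([0,0,.118])
hm=lambda p:np.array([m-p[3]*d, m+.023*n+.023*y,m+.023*n-.023*y,m+.14*d+.023*n+.023*y,m+.14*d+.023*n-.023*y,m-p[3]*d+.007*(y-n),m-p[3]*d+.007*(-y-n)])
H=fit(hm,[(0,T,(218,229.4)),(0,S,(259.4,254.2)),(2,T,(201.4,226.6)),(1,T,(203,237.6)),(4,T,(177,230.6)),(3,T,(178.4,241.4)),(2,S,(241,271)),(1,S,(256,276)),(5,W2,(295.3,63.7)),(6,W2,(311.5,63.7))],[.43,.14,1.7,.06])
b=np.array([0,0,.105])
bm=lambda p:np.array([b+.02*(i*n+j*y) for i in(1,-1) for j in(1,-1)]+[[.093+a,k*.057,p[3]] for a in(0,.094) for k in(1,-1)])
B=fit(bm,[(4,T,(312,181)),(5,T,(336,194.6)),(6,T,(322.4,162)),(7,T,(346,175)),
 (0,S,(299.6,178.6)),(1,S,(308.6,176.4)),(3,S,(311,187.4)),(2,S,(301,190)),(0,W1,(367,120)),(1,W1,(365,161)),(2,W1,(341,118)),(3,W1,(340,155.5)),
 (4,W1,(457,82)),(5,W1,(440,195)),(6,W1,(555,82)),(7,W1,(530,195))],[.5,-.25,-.4,.114])
E
python3 fit.py; python3 - <<'E'
from h import *
E
```

```text
[0.4353 0.1709 1.7245 0.0578]
[[-1.5, -0.3], [0.3, -0.7], [-0.4, -0.9], [-0.4, -0.4], [-0.2, 0.1], [-0.2, 0.2], [0.3, -1.2], [0.7, -0.0], [-0.3, 0.0], [0.1, -0.1]]
[ 0.5321 -0.2532 -0.505   0.1106]
[[-2.0, -0.3], [-1.3, -0.3], [-1.3, -1.2], [-0.4, -0.7], [-1.3, 0.0], [-0.1, -0.9], [0.2, -0.7], [0.0, -0.1], [2.9, 0.9], [1.2, 1.2], [-0.4, -0.3], [-1.8, 0.3], [-0.2, -1.4], [-1.8, 0.5], [1.7, -0.8], [-2.0, 1.3]]
```

```bash
cat >> h.py <<'E'
H=dict(p=np.array([.4353,.1709,.118]),R=Ro.from_euler('z',1.7245)); B=dict(p=np.array([.5321,-.2532,.105]),R=Ro.from_euler('z',-.505))
_d=np.array([np.cos(.6109),0,-np.sin(.6109)]);_n=np.array([np.sin(.6109),0,np.cos(.6109)])
for q in(H,B): q["d"]=q["R"].apply(_d); q["n"]=q["R"].apply(_n)
E
python3 - <<'E'
from h import *
d,n=H["d"],H["n"]; R=toolR(-n,[np.cos(.1537),np.sin(.1537),0])
g=H["p"]-.034*d-.010*n
p=plan([(g+.09*n,R),(g,R)])
print(g)
E
```

```text
[0.1694, 0.0179, 0.127, -0.0004, -0.0972, -0.0007] rows 4.2
[-0.0, -0.0, 0.09, 0.0, 0.0, -0.0001] rows 1.8
[0.44044207 0.13770942 0.12931125]
```

Request:
move_arm(
  moves=[
    [[1, 0.1694, 0.0179, 0.127, 0, -0.0972, 0], [1, 0.1694, 0.0179, 0.127, 0, -0.0972, 0], [1, 0.1694, 0.0179, 0.127, 0, -0.0972, 0], [1, 0.1694, 0.0179, 0.127, 0, -0.0972, 0], [1, 0.1694, 0.0179, 0.127, 0, -0.0972, 0]],
  ],
)

```text
clock: 2.4
position: [0.4345, 0.1532, 0.2277]
tool_rot: [-3.126, 0.512, 1.72]
force: [1.8, -1.0, 0.8]
grip_width: 0.0857
finger_force: 0.0
```

```bash
python3 - <<'E'
from h import *
im=bot.grab_frame("wrist"); c=cam("wrist"); cv2.imwrite("pics/w3.png",im[:,:,::-1])
s=bot.observe();print(s["clock"],s["position"],s["tool_rot"],s["qpos"],s["force"])
d,n=H["d"],H["n"]; R=toolR(-n,[np.cos(.1537),np.sin(.1537),0])
g=H["p"]-.034*d-.010*n
plan([(g,R)]); print(proj(c,[H["p"]-.0578*d+.007*n, H["p"]+.007*n]))
E
```

```text
2.45 [0.43127045 0.16107894 0.22251969] [-3.11807267  0.51565269  1.73518724] [-0.30214695  0.49008784 -0.63399938  1.89545682  0.64724843  1.33110083
 -1.09239348] [-7.84659851  5.99051121 -7.46209876]
[0.0246, 0.0074, 0.093, -0.0028, -0.0151, 0.0016] rows 1.9
[[292.2856517  216.60953374]
 [293.92209795 124.14147096]]
```

View pics/w3.png

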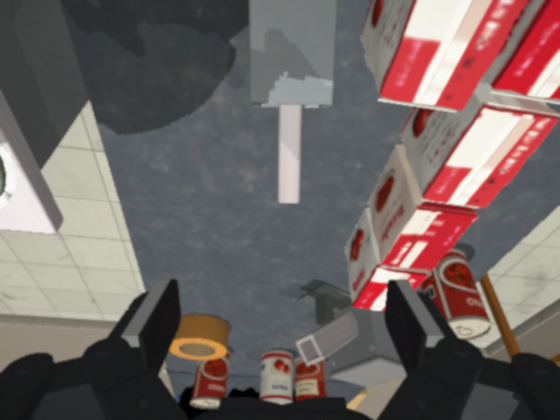

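The picture shows the rod centred between the fingers, with its tip at about (289,200). The arm was still moving, so I'll let it settle and then recompute.

Request:
move_arm(
  moves=[
    [[1, 0, 0, 0, 0, 0, 0], [1, 0, 0, 0, 0, 0, 0]],
  ],
)

```text
clock: 2.65
position: [0.4338, 0.1528, 0.2278]
tool_rot: [-3.121, 0.507, 1.724]
force: [0.7, -1.4, 0.5]
grip_width: 0.0856
finger_force: 0.0
```

```bash
python3 - <<'E'
from h import *
c=cam("wrist"); im=bot.grab_frame("wrist"); cv2.imwrite("pics/w4.png",im[:,:,::-1])
s=bot.observe();print(s["clock"],s["position"],s["tool_rot"],s["qpos"],s["force"])
d,n=H["d"],H["n"]; R=toolR(-n,[np.cos(.1537),np.sin(.1537),0])
g=H["p"]-.034*d-.010*n
plan([(g+.09*n,R),(g,R)]); print(proj(c,[H["p"]-.0578*d+.007*n, H["p"]-.0578*d-.007*n,H["p"]-.02*d+.007*n]))
g=cv2.cvtColor(im,cv2.COLOR_RGB2GRAY)
print(g[150:240:3,290].tolist()); print(g[170,260:325:2].tolist())
E
```

```text
2.7 [0.43413576 0.15218791 0.22841759] [-3.12259795  0.50676624  1.72144711] [-0.28017383  0.47273309 -0.63079532  1.89812323  0.63918729  1.32465566
 -1.07367112] [ 0.39720092 -0.33256967  1.02382803]
[0.0441, 0.004, 0.0045, -0.0033, -0.0166, -0.0003] rows 0.9
[0.0, -0.0, 0.09, 0.0, 0.0, 0.0] rows 1.8
[[290.71446072 202.43872558]
 [290.67844192 198.0345743 ]
 [291.11388055 141.9369424 ]]
[203, 207, 213, 215, 214, 214, 214, 214, 215, 214, 214, 214, 214, 214, 214, 213, 214, 211, 108, 94, 95, 94, 94, 94, 93, 96, 92, 96, 95, 93]
[98, 100, 104, 107, 103, 98, 98, 98, 98, 105, 148, 196, 207, 209, 211, 214, 216, 215, 212, 207, 179, 116, 99, 96, 96, 96, 98, 98, 96, 97, 98, 98, 97]
```

Request:
move_arm(
  moves=[
    [[1, 0.0441, 0.004, 0.0045, -0.0033, -0.0166, 0], [1, 0.0441, 0.004, 0.0045, -0.0033, -0.0166, 0], [1, 0.0441, 0.004, 0.0045, -0.0033, -0.0166, 0]],
  ],
)

```text
clock: 3.0
position: [0.4321, 0.1897, 0.2026]
tool_rot: [3.142, 0.611, 1.725]
force: [-0.4, -1.1, 1.2]
grip_width: 0.0852
finger_force: 0.0
```

```bash
python3 - <<'E'
from h import *
d,n=H["d"],H["n"]; R=toolR(-n,[np.cos(.1537),np.sin(.1537),0])
g=H["p"]-.034*d-.010*n
plan([(g,R)]);plan([(g+.09*n,R)])
E
```

```text
[-0.0011, 0.0003, 0.0902, 0.0, 0.0, 0.0001] rows 1.8
[-0.0011, 0.0003, 0.0002, 0.0, 0.0, 0.0001] rows 0.0
```

Request:
move_arm(
  moves=[
    [[1, -0.001, 0, 0.045, 0, 0, 0], [1, -0.001, 0, 0.09, 0, 0, 0], [1, -0.001, 0, 0.09, 0, 0, 0], [0, -0.001, 0, 0.09, 0, 0, 0], [0, -0.001, 0, 0.09, 0, 0, 0]],
  ],
  force=80,
)

```text
clock: 3.5
position: [0.441, 0.1384, 0.1313]
tool_rot: [3.137, 0.609, 1.722]
force: [1.0, 0.2, -0.6]
grip_width: 0.0587
finger_force: 0.0
```

Request:
move_arm(
  moves=[
    [[0, 0, 0, 0, 0, 0, 0], [0, 0, 0, 0, 0, 0, 0], [0, 0, 0, 0, 0, 0, 0], [0, 0, 0, 0, 0, 0, 0], [0, 0, 0, 0, 0, 0, 0]],
  ],
)

```text
clock: 4.0
position: [0.4403, 0.1387, 0.1299]
tool_rot: [3.14, 0.611, 1.725]
force: [2.6, -1.2, 5.6]
grip_width: 0.0115
finger_force: 79.8
```

```bash
python3 - <<'E'
from h import *
d,n=H["d"],H["n"]; R=toolR(-n,[np.cos(.1537),np.sin(.1537),0])
p,Rt=state(); s=bot.observe(); print(s["grip_width"],s["finger_force"],s["force"],p)
plan([(p-.165*d,R)])
# flat pose: stick level heading, rod heading -d horizontally
E
```

```text
0.011545104075222924 79.81065630912781 [ 2.63331646 -1.17181053  5.55416078] [0.44031989 0.13871853 0.12994743]
[-0.165, -0.0001, -0.0, 0.0004, -0.0, 0.0001] rows 3.3
```

Request:
move_arm(
  moves=[
    [[0, -0.02, 0, 0, 0, 0, 0], [0, -0.045, 0, 0, 0, 0, 0], [0, -0.075, 0, 0, 0, 0, 0], [0, -0.105, 0, 0, 0, 0, 0], [0, -0.13, 0, 0, 0, 0, 0]],
  ],
)

```text
clock: 4.5
position: [0.4563, 0.0326, 0.2048]
tool_rot: [3.141, 0.61, 1.726]
force: [-0.1, 2.5, -2.1]
grip_width: 0.0118
finger_force: 79.2
```

Request:
move_arm(
  moves=[
    [[0, -0.02, 0, 0, 0, 0, 0], [0, -0.04, 0, 0, 0, 0, 0], [0, -0.05, 0, 0, 0, 0, 0], [0, -0.05, 0, 0, 0, 0, 0]],
  ],
)

```text
clock: 4.9
position: [0.4627, -0.0078, 0.2333]
tool_rot: [3.14, 0.611, 1.724]
force: [-1.0, -0.4, -3.3]
grip_width: 0.0117
finger_force: 79.0
```

```bash
python3 - <<'E'
from h import *
import pickle
c=cam("wrist"); im=bot.grab_frame("wrist"); ims=bot.grab_frame("scene"); pickle.dump(c,open("w5.pkl","wb"))
s=bot.observe(); p,R=state(); print(s["clock"],s["grip_width"],s["finger_force"],s["force"],p,s["qpos"])
o=np.hstack([cv2.resize(im,(400,300),interpolation=3),cv2.resize(ims[120:300,160:400],(400,300),interpolation=2)])
cv2.imwrite("pics/m3.png",o[:,:,::-1]); cv2.imwrite("pics/w5.png",im[:,:,::-1])
E
```

```text
5.0 0.01190895845476893 78.95888686180115 [ 0.23155656  0.18016241 -3.01342278] [ 0.46256091 -0.0064752   0.23243191] [-0.09064296  0.39975876 -0.53876347  2.037086    0.79719705  1.22183635
 -0.93298255]
```

View pics/m3.png

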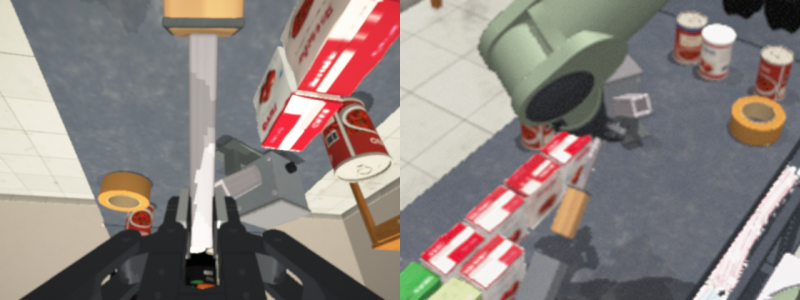

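The stick is fully out of the holder, held straight along the tool axis with the handle free. Next I'll level it and lay it down.

```bash
python3 - <<'E'
from h import *
R=DOWN(.1537)
plan([((.455,-.09,.12),R),((.455,-.09,.03),R),((.455,-.09,.0095),R)])
E
```

```text
[-0.0022, -0.0205, 0.1387, 0.0002, 0.0971, 0.0003] rows 4.1
[-0.0, 0.0, 0.09, -0.0, 0.0, -0.0] rows 1.8
[-0.0, 0.0, 0.0205, -0.0, 0.0, -0.0] rows 0.4
```

Request:
move_arm(
  moves=[
    [[0, -0.0022, -0.0205, 0.1387, 0, 0.0971, 0], [0, -0.0022, -0.0205, 0.1387, 0, 0.0971, 0], [0, -0.0022, -0.0205, 0.1387, 0, 0.0971, 0], [0, -0.0022, -0.0205, 0.1387, 0, 0.0971, 0], [0, -0.0022, -0.0205, 0.1387, 0, 0.0971, 0]],
  ],
)

```text
clock: 5.5
position: [0.4547, -0.0904, 0.1192]
tool_rot: [3.142, -0.005, 1.726]
force: [0.7, 1.4, -3.5]
grip_width: 0.0115
finger_force: 78.9
```

Request:
move_arm(
  moves=[
    [[0, 0, 0, 0, 0, 0, 0], [0, 0, 0, 0, 0, 0, 0]],
  ],
)

```text
clock: 5.7
position: [0.4548, -0.0907, 0.1199]
tool_rot: [-3.141, 0.001, 1.724]
force: [-0.1, 0.7, -3.1]
grip_width: 0.0118
finger_force: 78.9
```

```bash
python3 - <<'E'
from h import *
R=DOWN(.1537); s=bot.observe(); print(s["position"],s["qpos"],s["force"])
plan([((.455,-.09,.035),R),((.455,-.09,.0095),R)])
E
```

```text
[ 0.45482949 -0.09071295  0.11989182] [ 0.56736587  0.5092563  -0.64404332  2.08749234  0.47764111  0.69195487
 -0.23861132] [-0.12240904  0.70759316 -3.13817992]
[0.0007, 0.0003, 0.0849, -0.0001, 0.0001, -0.0] rows 1.7
[0.0, -0.0, 0.0255, 0.0, -0.0, -0.0] rows 0.5
```

Request:
move_arm(
  moves=[
    [[0, 0, 0, 0.045, 0, 0, 0], [0, 0, 0, 0.08, 0, 0, 0], [0, 0, 0, 0.095, 0, 0, 0], [0, 0, 0, 0.103, 0, 0, 0], [0, 0, 0, 0.106, 0, 0, 0]],
  ],
)

```text
clock: 6.2
position: [0.4554, -0.089, 0.0142]
tool_rot: [3.141, 0.001, 1.729]
force: [0.8, -0.3, -1.9]
grip_width: 0.0115
finger_force: 78.9
```

Request:
move_arm(
  moves=[
    [[0, 0, 0, 0.001, 0, 0, 0], [0, 0, 0, 0.002, 0, 0, 0]],
  ],
)

```text
clock: 6.4
position: [0.4558, -0.0905, 0.0132]
tool_rot: [3.14, 0.001, 1.727]
force: [-0.7, -0.4, -2.2]
grip_width: 0.0117
finger_force: 78.9
```

Request:
move_arm(
  moves=[
    [[0, 0, 0, 0.0015, 0, 0, 0], [0, 0, 0, 0.003, 0, 0, 0], [0, 0, 0, 0.003, 0, 0, 0]],
  ],
)

```text
clock: 6.7
position: [0.4554, -0.0909, 0.0096]
tool_rot: [3.14, 0.001, 1.726]
force: [0.0, -0.4, -0.5]
grip_width: 0.0119
finger_force: 79.1
```

Request:
move_arm(
  moves=[
    [[1, 0, 0, 0, 0, 0, 0], [1, 0, 0, 0, 0, 0, 0], [1, 0, 0, 0, 0, 0, 0], [1, 0, 0, 0, 0, 0, 0], [1, 0, 0, 0, 0, 0, 0]],
  ],
)

```text
clock: 7.2
position: [0.4553, -0.0907, 0.0095]
tool_rot: [3.141, 0.001, 1.726]
force: [0.1, 0.7, -0.3]
grip_width: 0.0828
finger_force: 0.0
```

Request:
move_arm(
  moves=[
    [[1, 0, 0, -0.03, 0, 0, 0], [1, 0, 0, -0.08, 0, 0, 0], [1, 0, 0, -0.13, 0, 0, 0], [1, 0, 0, -0.13, 0, 0, 0], [1, 0, 0, -0.13, 0, 0, 0]],
  ],
)

```text
clock: 7.7
position: [0.4555, -0.0912, 0.1404]
tool_rot: [3.139, 0.002, 1.725]
force: [-0.2, 0.5, -1.6]
grip_width: 0.0853
finger_force: 0.0
```

```bash
python3 - <<'E'
from h import *
c=cam("wrist"); im=bot.grab_frame("wrist"); 
s=bot.observe(); p,R=state(); print(s["clock"],s["grip_width"],s["finger_force"],s["force"],p,s["tool_rot"])
g=p+np.array([0,0,.0]); x=R.as_matrix()[:,0]; q=np.array([.4554,-.0909,0])
for k in(-.024,.096,.176):
    pts=[q+k*x+np.array([0,0,.024 if k<.09 else .034])]; print(k,proj(c,pts))
cv2.imwrite("pics/w6.png",im[:,:,::-1])
E
```

```text
7.75 0.08551866016196433 0.0 [ 0.41012122  0.09066803 -1.33262726] [ 0.45492155 -0.09097294  0.13932953] [3.14069882e+00 1.09239103e-03 1.72559458e+00]
-0.024 [[281.15066416 229.14157875]]
0.096 [[280.79110522  62.00759681]]
0.176 [[280.46397686 -91.66023864]]
```

View pics/w6.png

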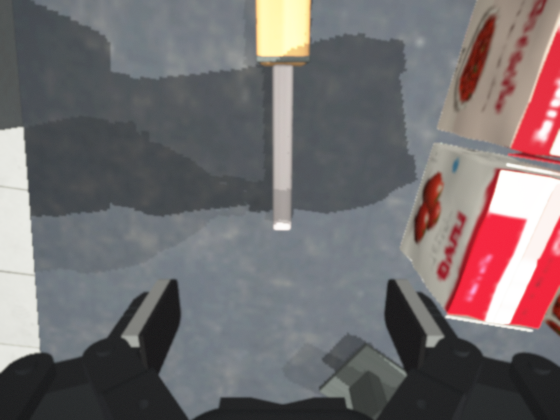

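The picture shows the stick lying flat, with its tip at (282,229) and the rod-handle junction at y of about 62, exactly as predicted. Next I'll take it by the handle.

```bash
python3 - <<'E'
from h import *
R=DOWN(.1537)
plan([((.434,.0435,.10),R),((.434,.0435,.004),R)])
E
```

```text
[0.1361, 0.0, 0.0392, 0.0001, 0.0002, 0.0002] rows 2.8
[0.0, 0.0, 0.096, 0.0, -0.0, -0.0] rows 1.9
```

Request:
move_arm(
  moves=[
    [[1, 0.136, 0.001, 0.039, 0, 0, 0], [1, 0.136, 0.001, 0.039, 0, 0, 0], [1, 0.136, 0.001, 0.039, 0, 0, 0], [1, 0.136, 0.001, 0.039, 0, 0, 0], [1, 0.136, 0.001, 0.039, 0, 0, 0]],
  ],
)

```text
clock: 8.25
position: [0.4342, 0.0447, 0.0993]
tool_rot: [-3.14, 0.0, 1.729]
force: [0.2, -0.3, 0.4]
grip_width: 0.0853
finger_force: 0.0
```

Request:
move_arm(
  moves=[
    [[1, 0, 0, 0.03, 0, 0, 0], [1, 0, 0, 0.06, 0, 0, 0], [1, 0, 0, 0.085, 0, 0, 0], [1, 0, 0, 0.096, 0, 0, 0], [1, 0, 0, 0.096, 0, 0, 0]],
  ],
)

```text
clock: 8.75
position: [0.4345, 0.0431, 0.0034]
tool_rot: [-3.14, 0.001, 1.726]
force: [0.7, 0.2, 0.5]
grip_width: 0.0857
finger_force: 0.0
```

```bash
python3 - <<'E'
from h import *
s=bot.observe(); print(s["position"],s["tool_rot"],s["force"],s["qpos"])
E
```

```text
[0.43452036 0.04313054 0.00337165] [-3.13999881e+00  9.67213403e-04  1.72558618e+00] [0.67112603 0.19241058 0.48998175] [ 0.10196813  0.68948181 -0.43549362  2.20424653  0.76206439  0.40045883
 -0.8094062 ]
```

Request:
move_arm(
  moves=[
    [[0, 0, 0, 0, 0, 0, 0], [0, 0, 0, 0, 0, 0, 0], [0, 0, 0, 0, 0, 0, 0], [0, 0, 0, 0, 0, 0, 0], [0, 0, 0, 0, 0, 0, 0]],
  ],
  force=90,
)

```text
clock: 9.25
position: [0.4357, 0.0436, 0.0054]
tool_rot: [3.139, 0.001, 1.725]
force: [-3.9, -0.8, 21.5]
grip_width: 0.0329
finger_force: 88.5
```

Request:
move_arm(
  moves=[
    [[0, 0, 0, 0, 0, 0, 0], [0, 0, 0, 0, 0, 0, 0], [0, 0, 0, -0.02, 0, 0, 0], [0, 0, 0, -0.05, 0, 0, 0], [0, 0, 0, -0.09, 0, 0, 0]],
  ],
)

```text
clock: 9.75
position: [0.4341, 0.0439, 0.095]
tool_rot: [-3.14, 0.0, 1.727]
force: [1.4, -1.2, -1.8]
grip_width: 0.0325
finger_force: 90.2
```

```bash
cat >> h.py <<'E'
RB=toolR(-B["n"],[np.cos(1.0658),np.sin(1.0658),0])
tb=lambda k:B["p"]+k*B["d"]-.0136*B["n"]
E
python3 - <<'E'
from h import *
s=bot.observe(); print(s["position"],s["tool_rot"],s["force"],s["grip_width"],s["finger_force"])
print(tb(-.2),RB.as_matrix().round(3).tolist())
plan([((.42,-.03,.22),DOWN(.65)),(tb(-.2)+[-.0,0,.06],RB),(tb(-.2),RB)])
E
```

```text
[0.43414786 0.04388207 0.09495553] [-3.14011348e+00  2.14090574e-04  1.72667231e+00] [ 1.40740736 -1.15571731 -1.78210951] 0.03247926609523776 90.21513819694519
[ 0.38189604 -0.17016536  0.20858079] [[-0.717, 0.484, -0.502], [0.396, 0.875, 0.278], [0.574, 0.0, -0.819]]
[-0.0708, -0.0256, -0.125, -0.0002, -0.0, -0.0786] rows 3.3
[-0.0443, -0.0576, -0.0243, 0.0101, 0.0479, -0.0321] rows 2.5
[-0.0233, -0.0662, -0.0306, 0.0101, 0.0479, -0.032] rows 2.5
[-0.0344, -0.0, 0.0492, 0.0, -0.0, -0.0] rows 1.2
```

Request:
move_arm(
  moves=[
    [[0, -0.071, -0.026, -0.125, 0, 0, -0.0786], [0, -0.071, -0.026, -0.125, 0, 0, -0.0786], [0, -0.071, -0.026, -0.125, 0, 0, -0.0786], [0, -0.071, -0.026, -0.125, 0, 0, -0.0786], [0, -0.071, -0.026, -0.125, 0, 0, -0.0786]],
  ],
)

```text
clock: 10.25
position: [0.4208, -0.0324, 0.2218]
tool_rot: [3.14, 0.005, 2.223]
force: [0.3, 0.4, -4.2]
grip_width: 0.0326
finger_force: 90.5
```

Request:
move_arm(
  moves=[
    [[0, -0.0443, -0.0576, -0.0243, 0.0101, 0.0479, -0.0321], [0, -0.0443, -0.0576, -0.0243, 0.0101, 0.0479, -0.0321], [0, -0.0443, -0.0576, -0.0243, 0.0101, 0.0479, -0.0321], [0, -0.0443, -0.0576, -0.0243, 0.0101, 0.0479, -0.0321], [0, -0.0443, -0.0576, -0.0243, 0.0101, 0.0479, -0.0321]],
  ],
)

```text
clock: 10.75
position: [0.4011, -0.0994, 0.2428]
tool_rot: [-3.108, -0.304, 2.416]
force: [-0.2, -0.4, -3.7]
grip_width: 0.0323
finger_force: 90.4
```

```bash
sed -i 's/-.0136\*B/-.0116*B/' h.py
python3 - <<'E'
from h import *
s=bot.observe(); print(s["position"],s["tool_rot"],s["force"],s["qpos"])
plan([(tb(-.2)+[-.0,0,.06],RB),(tb(-.2),RB)])
E
```

```text
[ 0.40110454 -0.09943661  0.2428367 ] [-3.10756481 -0.30439114  2.41582795] [-0.22955764 -0.43895032 -3.7375031 ] [ 0.92041568  0.48860828 -0.97283693  1.87695973  0.2258298   1.23819151
  0.70416389]
[-0.0239, -0.0666, -0.034, 0.0102, 0.048, -0.0325] rows 2.5
[-0.0345, -0.0, 0.0492, 0.0, 0.0, 0.0] rows 1.2
```

Request:
move_arm(
  moves=[
    [[0, -0.024, -0.0666, -0.034, 0.0102, 0.048, -0.0325], [0, -0.024, -0.0666, -0.034, 0.0102, 0.048, -0.0325], [0, -0.024, -0.0666, -0.034, 0.0102, 0.048, -0.0325], [0, -0.024, -0.0666, -0.034, 0.0102, 0.048, -0.0325], [0, -0.024, -0.0666, -0.034, 0.0102, 0.048, -0.0325]],
  ],
)

```text
clock: 11.25
position: [0.3834, -0.1702, 0.271]
tool_rot: [-3.141, -0.608, 2.639]
force: [-1.1, -0.3, -3.0]
grip_width: 0.033
finger_force: 90.6
```

Request:
move_arm(
  moves=[
    [[0, -0.0345, 0, 0.049, 0, 0, 0], [0, -0.0345, 0, 0.049, 0, 0, 0], [0, -0.0345, 0, 0.049, 0, 0, 0], [0, -0.0345, 0, 0.049, 0, 0, 0]],
  ],
)

```text
clock: 11.65
position: [0.3837, -0.1714, 0.2127]
tool_rot: [3.141, -0.609, 2.64]
force: [1.0, 0.2, -2.2]
grip_width: 0.033
finger_force: 90.6
```

```bash
python3 - <<'E'
from h import *
import pickle
s=bot.observe(); print(s["clock"],s["position"],s["tool_rot"],s["force"],s["qpos"],tb(-.2))
ims=bot.grab_frame("scene"); imt=bot.grab_frame("top")
a=cv2.resize(ims[130:230,230:363],(400,300),interpolation=2); b=cv2.resize(imt[150:250,230:363],(400,300),interpolation=2)
w=bot.grab_frame("wrist"); pickle.dump(cam("wrist"),open("w7.pkl","wb"))
cv2.imwrite("pics/m4.png",np.vstack([np.hstack([a,b]),np.hstack([cv2.resize(w,(400,300),interpolation=3),cv2.resize(w[40:265,130:430],(400,300),interpolation=2)])])[:,:,::-1])
p,R=state();x=R.as_matrix()[:,0];z=R.as_matrix()[:,2]
tip=p-.16*x-.0116*z; print("tip",tip, "in box:",[(tip-B["p"])@v for v in(B["d"],B["R"].apply([0,1,0]),B["n"])])
print(proj(cam("wrist"),[tip,B["p"]+.02*B["n"],B["p"]]),proj(cam("scene"),[tip,B["p"]]),proj(cam("top"),[tip,B["p"]]))
E
```

```text
11.65 [ 0.3837395  -0.17137358  0.21271734] [ 3.14073291 -0.60867377  2.63955786] [ 1.03210183  0.15265665 -2.17914631] [ 0.94066942  0.74569988 -0.9206187   1.68671982  0.29086349  1.54593416
  0.97438408] [ 0.38290005 -0.17072039  0.21021905]
tip [ 0.50469349 -0.23817061  0.13049991] in box: [np.float64(-0.0402303268785832), np.float64(-0.00010613689268454445), np.float64(0.0029587353953710546)]
[[282.26092805 543.24052788]
 [282.32754192 630.26399589]
 [282.31947069 581.42422721]] [[309.77566224 182.065155  ]
 [304.7769437  182.67885687]] [[308.05210465 213.92934308]
 [311.24547996 207.61345072]]
```

View pics/m4.png

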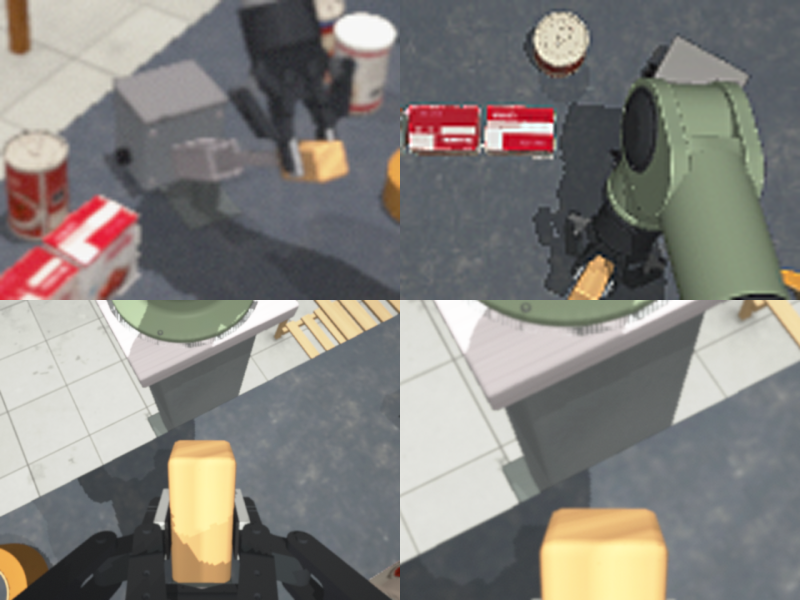

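The picture shows the handle straight and centred in the grip, with the rod in line with the guard tube and its tip about 40 mm outside the mouth. I'll go in, correcting the 3 mm offset.

```bash
python3 - <<'E'
from h import *
s=bot.observe(); print(s["position"],s["tool_rot"],s["force"])
plan([(tb(-.15),RB),(tb(-.085),RB)])
E
```

```text
[ 0.38381202 -0.17175086  0.21241845] [ 3.14074225 -0.60831466  2.63923425] [ 0.74399813  0.05037784 -3.44219677]
[-0.0502, 0.0004, 0.0027, -0.0001, 0.0004, 0.0003] rows 1.0
[-0.065, -0.0001, -0.0, -0.0, 0.0, 0.0] rows 1.3
```

Request:
move_arm(
  moves=[
    [[0, -0.01, 0, 0.0027, 0, 0, 0], [0, -0.025, 0, 0.0027, 0, 0, 0], [0, -0.04, 0, 0.0027, 0, 0, 0], [0, -0.05, 0, 0.0027, 0, 0, 0], [0, -0.05, 0, 0.0027, 0, 0, 0]],
  ],
)

```text
clock: 12.3
position: [0.4186, -0.1909, 0.179]
tool_rot: [3.14, -0.612, 2.64]
force: [-0.6, 0.7, -2.7]
grip_width: 0.0325
finger_force: 90.6
```

```bash
cat > st.py <<'E'
from h import *
s=bot.observe(); p,R=state(); x,_,z=R.as_matrix().T; tip=p-.16*x-.0116*z; y=B["R"].apply([0,1,0])
f=lambda v:np.round([v@B["d"],v@y,v@B["n"]],4)
print("clock",s["clock"],"tip d,y,n",f(tip-B["p"]),"F d,y,n",f(s["force"]),"moment",np.round(s["moment"],2),"rot err",np.round((RB.inv()*R).as_rotvec(),4),s["grip_width"])
plan([(tb(-.085),RB)])
E
python3 st.py
```

```text
clock 12.3 tip d,y,n [ 0.0115  0.     -0.0022] F d,y,n [ 0.849   0.3101 -2.6526] moment [-0.43 -0.68  0.01] rot err [-0.0001  0.0008 -0.0025] 0.03248489536677017
[-0.0635, 0.0002, -0.0021, 0.0, -0.0001, 0.0004] rows 1.3
```

Request:
move_arm(
  moves=[
    [[0, -0.015, 0, -0.001, 0, 0, 0], [0, -0.03, 0, -0.001, 0, 0, 0], [0, -0.045, 0, -0.001, 0, 0, 0], [0, -0.058, 0, -0.001, 0, 0, 0], [0, -0.062, 0, -0.001, 0, 0, 0]],
  ],
)

```text
clock: 12.8
position: [0.4634, -0.2155, 0.1448]
tool_rot: [3.14, -0.611, 2.64]
force: [-0.1, 0.2, -2.6]
grip_width: 0.0324
finger_force: 90.6
```

```bash
python3 st.py
```

```text
clock 12.8 tip d,y,n [ 0.073   0.0001 -0.0007] F d,y,n [ 1.4073  0.1026 -2.2409] moment [-0.39 -0.76  0.  ] rot err [ 0.0003  0.0001 -0.0025] 0.03242650595018704
[-0.002, 0.0003, -0.0007, -0.0001, -0.0, 0.0004] rows 0.0
```

Free inside the tube, 12 mm from the key. Now I'll press gently.

Request:
move_arm(
  moves=[
    [[0, -0.005, 0, 0, 0, 0, 0], [0, -0.01, 0, 0, 0, 0, 0], [0, -0.013, 0, 0, 0, 0, 0], [0, -0.015, 0, 0, 0, 0, 0], [0, -0.016, 0, 0, 0, 0, 0]],
  ],
)

```text
clock: 13.3
position: [0.4743, -0.2216, 0.1366]
tool_rot: [3.14, -0.611, 2.64]
force: [-4.2, 1.5, 1.1]
grip_width: 0.0326
finger_force: 90.7
```

```bash
python3 st.py
```

```text
clock 13.3 tip d,y,n [ 0.0879  0.0001 -0.0003] F d,y,n [-4.2792 -0.7345 -1.6423] moment [-0.01  0.17 -0.05] rot err [ 0.0007 -0.0001 -0.0026] 0.03258554735311429
[0.0129, 0.0004, -0.0003, -0.0001, 0.0, 0.0004] rows 0.3
```

Request:
move_arm(
  moves=[
    [[0, -0.001, 0, 0, 0, 0, 0], [0, -0.002, 0, 0, 0, 0, 0], [0, -0.003, 0, 0, 0, 0, 0], [0, -0.003, 0, 0, 0, 0, 0]],
  ],
)

```text
clock: 13.7
position: [0.4765, -0.2229, 0.1348]
tool_rot: [3.141, -0.611, 2.64]
force: [-3.9, 2.1, 2.4]
grip_width: 0.0324
finger_force: 90.7
```

```bash
python3 st.py
```

```text
clock 13.7 tip d,y,n [ 0.091   0.0001 -0.0003] F d,y,n [-4.9657 -0.0626 -0.548 ] moment [0.13 0.43 0.04] rot err [ 0.0007 -0.0001 -0.0025] 0.03235249156118738
[0.016, 0.0004, -0.0003, -0.0001, 0.0, 0.0004] rows 0.3
```

Request:
move_arm(
  moves=[
    [[0, -0.001, 0, 0, 0, 0, 0], [0, -0.002, 0, 0, 0, 0, 0], [0, -0.002, 0, 0, 0, 0, 0]],
  ],
)

```text
clock: 14.0
position: [0.4766, -0.2229, 0.1345]
tool_rot: [3.141, -0.615, 2.641]
force: [-16.8, 7.5, 15.6]
grip_width: 0.0325
finger_force: 91.2
```

```bash
python3 st.py
```

```text
clock 14.0 tip d,y,n [ 0.0913  0.0002 -0.0011] F d,y,n [-23.9724  -1.5613   2.238 ] moment [ 1.58  3.65 -0.05] rot err [ 0.0017  0.0038 -0.0032] 0.032518689157827046
[0.0162, 0.0003, -0.0004, -0.0003, -0.0006, 0.0005] rows 0.3
```

The force rose steeply at the stop, to about 25 N, so the key is at its stop and has clicked. I'll withdraw along the tube.

Request:
move_arm(
  moves=[
    [[0, 0.01, 0, 0, 0, 0, 0], [0, 0.035, 0, 0, 0, 0, 0], [0, 0.06, 0, 0, 0, 0, 0], [0, 0.085, 0, 0, 0, 0, 0], [0, 0.11, 0, 0, 0, 0, 0]],
  ],
)

```text
clock: 14.5
position: [0.3986, -0.1801, 0.197]
tool_rot: [3.141, -0.609, 2.639]
force: [0.1, -1.1, -2.7]
grip_width: 0.0324
finger_force: 90.8
```

Request:
move_arm(
  moves=[
    [[0, 0.03, 0, 0, 0, 0, 0], [0, 0.05, 0, 0, 0, 0, 0], [0, 0.05, 0, 0, 0, 0, 0]],
  ],
)

```text
clock: 14.8
position: [0.3625, -0.1604, 0.2266]
tool_rot: [3.142, -0.608, 2.639]
force: [0.9, -0.1, -3.4]
grip_width: 0.0326
finger_force: 90.7
```

```bash
python3 st.py; python3 - <<'E'
from h import *
plan([((.40,-.10,.23),DOWN(.85)),((.434,.0435,.12),DOWN(.1537)),((.434,.0435,.03),DOWN(.1537))])
E
```

```text
clock 14.8 tip d,y,n [-0.0681 -0.0005  0.0008] F d,y,n [ 2.6853  0.3236 -2.2921] moment [-0.44 -0.79  0.02] rot err [ 0.0015 -0.0033 -0.0021] 0.03262682298956978
[-0.1431, 0.0005, 0.0008, -0.0002, 0.0005, 0.0003] rows 2.9
[-0.0012, 0.071, -0.005, -0.0106, -0.0963, 0.0337] rows 4.3
[0.0692, 0.1302, 0.11, 0.0, -0.0, 0.1108] rows 4.6
[-0.0, -0.0, 0.09, 0.0, -0.0, -0.0] rows 1.8
```

Request:
move_arm(
  moves=[
    [[0, -0.0012, 0.071, -0.005, -0.0106, -0.0963, 0.0337], [0, -0.0012, 0.071, -0.005, -0.0106, -0.0963, 0.0337], [0, -0.0012, 0.071, -0.005, -0.0106, -0.0963, 0.0337], [0, -0.0012, 0.071, -0.005, -0.0106, -0.0963, 0.0337], [0, -0.0012, 0.071, -0.005, -0.0106, -0.0963, 0.0337]],
  ],
)

```text
clock: 15.3
position: [0.4003, -0.0999, 0.2293]
tool_rot: [3.141, 0.005, 2.42]
force: [-0.7, 0.0, -3.0]
grip_width: 0.0325
finger_force: 90.8
```

```bash
python3 - <<'E'
from h import *
s=bot.observe(); print(s["position"],s["tool_rot"],s["force"],s["qpos"])
plan([((.434,.0435,.12),DOWN(.1537))])
E
```

```text
[ 0.40025479 -0.09993044  0.22934503] [3.14121808 0.00458374 2.42031487] [-0.66215972  0.02987639 -3.03963771] [ 0.94610616  0.3046371  -1.00250226  2.09267944  0.33103815  0.9048502
  0.60643358]
[0.0699, 0.13, 0.1091, 0.0003, 0.0007, 0.1107] rows 4.6
```

Request:
move_arm(
  moves=[
    [[0, 0.07, 0.13, 0.109, 0, 0, 0.1107], [0, 0.07, 0.13, 0.109, 0, 0, 0.1107], [0, 0.07, 0.13, 0.109, 0, 0, 0.1107], [0, 0.07, 0.13, 0.109, 0, 0, 0.1107], [0, 0.07, 0.13, 0.109, 0, 0, 0.1107]],
  ],
)

```text
clock: 15.8
position: [0.4339, 0.0406, 0.1223]
tool_rot: [3.141, -0.003, 1.853]
force: [0.7, 0.4, -2.9]
grip_width: 0.0326
finger_force: 90.7
```

Request:
move_arm(
  moves=[
    [[0, 0, 0, 0, 0, 0, 0], [0, 0, 0, 0, 0, 0, 0]],
  ],
)

```text
clock: 16.0
position: [0.4334, 0.0401, 0.1231]
tool_rot: [-3.141, -0.003, 1.861]
force: [1.1, -0.0, -2.5]
grip_width: 0.0326
finger_force: 90.6
```

```bash
python3 - <<'E'
from h import *
s=bot.observe(); print(s["position"],s["tool_rot"],s["force"])
plan([((.434,.0435,.009),DOWN(.1537))])
E
```

```text
[0.43335291 0.04013859 0.12311959] [-3.1406643  -0.00343031  1.86103228] [ 1.09947344 -0.04521056 -2.47727424]
[0.0026, 0.0017, 0.1141, -0.0002, -0.0005, 0.0217] rows 2.3
```

Request:
move_arm(
  moves=[
    [[0, 0, 0, 0.04, 0, 0, 0], [0, 0, 0, 0.075, 0, 0, 0], [0, 0, 0, 0.1, 0, 0, 0], [0, 0, 0, 0.112, 0, 0, 0], [0, 0, 0, 0.114, 0, 0, 0]],
  ],
)

```text
clock: 16.5
position: [0.4329, 0.0385, 0.0087]
tool_rot: [-3.14, -0.003, 1.857]
force: [0.5, -0.2, -2.3]
grip_width: 0.0327
finger_force: 90.8
```

Request:
move_arm(
  moves=[
    [[0, 0, 0, 0.001, 0, 0, 0], [0, 0, 0, 0.002, 0, 0, 0], [0, 0, 0, 0.002, 0, 0, 0]],
  ],
)

```text
clock: 16.8
position: [0.4336, 0.0392, 0.0081]
tool_rot: [3.141, -0.003, 1.857]
force: [0.4, -0.4, -2.7]
grip_width: 0.0327
finger_force: 90.8
```

Request:
move_arm(
  moves=[
    [[0, 0, 0, 0.001, 0, 0, 0], [0, 0, 0, 0.002, 0, 0, 0], [0, 0, 0, 0.002, 0, 0, 0]],
  ],
)

```text
clock: 17.1
position: [0.4332, 0.0395, 0.0056]
tool_rot: [-3.141, -0.003, 1.857]
force: [1.3, -0.5, -0.3]
grip_width: 0.0327
finger_force: 91.0
```

Touching down. I'll open and retreat straight up.

Request:
move_arm(
  moves=[
    [[1, 0, 0, 0, 0, 0, 0], [1, 0, 0, 0, 0, 0, 0], [1, 0, 0, 0, 0, 0, 0], [1, 0, 0, 0, 0, 0, 0], [1, 0, 0, 0, 0, 0, 0]],
  ],
)

```text
clock: 17.6
position: [0.433, 0.0395, 0.0055]
tool_rot: [-3.141, -0.003, 1.857]
force: [0.0, 0.3, 0.3]
grip_width: 0.0852
finger_force: 0.0
```

Request:
move_arm(
  moves=[
    [[1, 0, 0, -0.02, 0, 0, 0], [1, 0, 0, -0.06, 0, 0, 0], [1, 0, 0, -0.11, 0, 0, 0], [1, 0, 0, -0.16, 0, 0, 0], [1, 0, 0, -0.18, 0, 0, 0]],
  ],
)

```text
clock: 18.1
position: [0.4342, 0.0395, 0.1891]
tool_rot: [3.138, -0.002, 1.857]
force: [0.7, -0.7, -0.3]
grip_width: 0.0852
finger_force: 0.0
```

Request:
move_arm(
  moves=[
    [[1, -0.1, 0, 0, 0, 0, 0], [1, -0.1, 0, 0, 0, 0, 0], [1, -0.1, 0, 0, 0, 0, 0], [1, -0.1, 0, 0, 0, 0, 0]],
  ],
)

```text
clock: 18.5
position: [0.4614, -0.0578, 0.185]
tool_rot: [-3.141, -0.003, 1.855]
force: [-0.5, 0.3, 0.0]
grip_width: 0.0855
finger_force: 0.0
```

```bash
python3 - <<'E'
from h import *
s=bot.observe(); print(s["clock"],s["position"],s["force"],s["grip_width"])
w=bot.grab_frame("wrist"); sc=bot.grab_frame("scene"); t0=cv2.imread("pics/top0.png")
o=np.vstack([np.hstack([cv2.resize(w,(400,300),interpolation=3),cv2.resize(sc,(400,300),interpolation=3)]),np.hstack([cv2.resize(bot.grab_frame("top")[140:290,120:420],(400,200)),cv2.resize(t0[140:290,120:420,::-1],(400,200))])])
cv2.imwrite("pics/m5.png",o[:,:,::-1])
E
```

```text
18.5 [ 0.46136391 -0.05775227  0.18498469] [-0.46231091  0.32201373  0.00074215] 0.08547941232580862
```

View pics/m5.png

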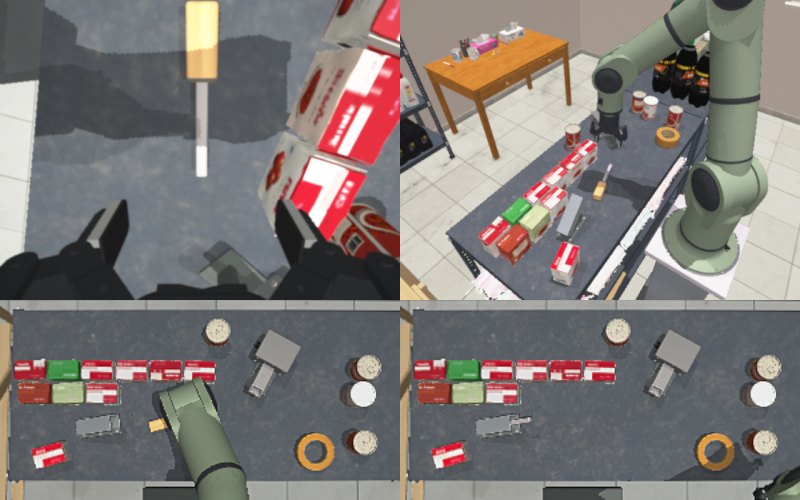

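The picture shows the stick lying flat and free at about (200,90) in the wrist panel. Tins, cartons and tape stand where they did in the first top view.

```bash
python3 -c "
from workcell import bot
print(bot.job_done())"
```

```text
the job is handed in; nothing more can be done
None
```

The stick was drawn out by its rod, laid flat, taken again by the handle, used to press the key to its stop at about 25 N (the click is inferred from that), and laid flat and released; tins, carton and tape look unmoved, and I handed the job in at 18.5 s.

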